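# Unlock the cutter box and hold its sprung guard at the index

## Task

Turn the yellow lock knob on the cutter box clockwise (seen from above) until it clicks past its detent and its steel tongue is clear of the white guard. Only then lift the sprung guard (it has a black handle) with the gripper until its red pointer is level with the green index arm, and finish holding it there, still, so that a workmate can set the cutter. Do not shift the green index arm, and leave the other things on the bench where they are.

Things in the scene. Friction and masses are not known exactly. Their poses are not given: they have to be found in the camera images.
- lock_grip (a point): Yellow bar grip of the lock knob, on the front right of the grey cutter box: a bar 46 mm long, 14 mm wide and 40 mm high. The point lies on the knob's upright turning axis, 15 mm below the bar's top and 25 mm above its underside (a black hub 36 mm wide and the tongue are below). Its x axis runs along the bar and along the steel tongue (which reaches 62 mm from the axis), z up; it turns with the knob.
- lock (a joint): Turn of the lock knob in rad, growing clockwise seen from above; 0 = tongue pointing straight over the guard's front edge (locked), end stop at 1.45 (tongue aside). It starts between 0 and 0.2. A spring plunger resists between about 0.45 and 1.05 (with about 0.1 to 0.15 N m), then the knob clicks past and stays; the tongue holds the guard down until then.
- guard_handle (a point): Middle of the black round bar handle on the white guard: bar 14 mm thick, 110 mm long between its two 10 mm steel posts (free length 100 mm), its centre 42 mm above the guard's upper face. The point turns with the guard. Its y axis runs along the bar and along the hinge; its x axis points from the handle to the hinge side in the plane of the guard, z is normal to the guard.
- guard_hinge (a point): Point on the guard's hinge axis, at the far side of the box, in the same cross-section as guard_handle. With the guard shut the handle lies 180 mm in front of it (its -x) and 50 mm above it. y runs along the hinge axis. The guard is 205 mm long from the hinge to its front edge, 300 mm wide, 8 mm thick; the box top and the hinge are about 112 mm above the bench.
- guard (a joint): Opening angle of the guard in rad: 0 = shut, growing as its front edge rises, at most 1.1. A spring hinge and its weight push it shut with about 5 to 11 N at the handle at all angles.
- index (a joint): Angle of the green index arm in rad, measured as guard is and about the same axis: the guard must be held at this angle. It is set between 0.35 and 0.62 for the job and is stiff; it is not to be moved.
- index_tip (a point): Tip region of the green index arm, 50 x 14 mm flag just left (+y side of the box) of the guard; 200 mm from the hinge axis. Level with the red pointer when the guard is at the right angle.
- guard_pointer (a point): Red pointer block (45 x 12 x 12 mm) on the left front corner of the guard, 200 mm from the hinge axis.
- nut_center (a point): Loose round steel nut, 30 mm across and 14 mm high, on the front left deck of the cutter box; bystander. The point is its centre.
- clamp: Loose bar clamp with a red handle lying on the bench left of the box, about 260 mm long; bystander.
- spanner: Loose steel spanner, 180 mm, right of the box; bystander.
- offcut: Loose wooden offcut 140 x 70 x 22 mm, right of the box; bystander.
- glue: White glue bottle 170 mm high and 60 mm across, standing far right; bystander.
- gauge: Loose try-square-like gauge with dark wooden stock and steel blade, left of the box; bystander.
- cup: Grey plastic cup 90 mm high, far left; bystander.

How it is judged:
By the outcome, as a careful person would: the job done as asked, in the order asked, and still so for the second after the job is handed in, while the arm keeps its last pose, push and grip.
It also fails if it takes over 45 s, if anything falls off the work surface, if the arm or the gripper's body presses on something with over 40 N, if the wrist force passes 120 N, or if a joint passes its speed limit or range.

## Robot

A 6-joint arm with a two-finger parallel gripper is mounted at the origin on the work surface. World frame = base frame: x ahead of the robot, y to its left, z up, the work surface at z = 0. Lengths are in m, angles in rad, forces in N, time in s.
With the tool pointing down it reaches from about 0.375 to 0.9 m from the base axis. Payload 3.1 kg.
Tool frame: the origin (TCP) lies at the very end of the fingers, on their centre line; the grasp point (between the pads) lies 19 mm behind it; z points along the fingers, y is the direction in which the jaws open and shut (so a half turn about z gives the same grasp; the last joint's range is limited). The gripper opens to 85 mm and grips with 20 to 120 N. Pads are 22 mm wide; open, the fingers measure 114 mm over their backs; the gripper's body (76 mm by 85 mm) begins 54 mm behind the grasp point. The pads swing forward as they close: fully open they stand 13 mm farther back than shut.
Start: joints at [-1.526, 0.527, 1.433, -0, 1.181, -0.178], TCP at [0.138, -0.61, 0.231] pointing down, gripper open.
Joint ranges: [-3.08, 3.08], [-0.75, 2.2], [0.22, 2.44], [-1.43, 4.57], [0, 2.65], [-2.85, 2.85]. Speed limits (rad/s): [2.79, 2.79, 3.14, 3.14, 3.14, 3.14].

## Interface

Orientations are given as a unit quaternion [x, y, z, w].
In Python, from bench import state, camera, close_job gives the robot as it stands. The module is installed in compiled form; this text tells all that it offers.
- The arm moves only by the tool drive_tool, never from a script. Its argument "rows" is a list of rows, each a list of 5 numbers: the shift along the world's x, y, z normalised to -1 to 1, where 1 is 200 mm, then the turn about the world's z normalised to -1 to 1, where 1 is 90 degrees, then the opening, from 0 (shut) to 1 (fully open). In form: [[dx, dy, dz, turn, claw], ...]. A call has exactly 8 rows; each row shifts and turns the commanded pose from where the row before left it; what a row does not reach is not made up. A row lasts 1/10 s, in which the tool goes at most 50 mm and 8.59 degrees, less where a joint would pass 70% of its speed; a pose out of reach is approached as far as the arm can. A call with a number of a shift or a turn outside -1 to 1 is refused whole. A call with a gripper value outside its range is refused whole. The fingers move at their own pace and stop on an object; the grip force is fixed at half the most. Time passes only in rows, so rows that do not move let the fingers close, or fill a call up. It gives the time, the measured TCP pose, the force and the opening at its end, in the units of the state.
- state(): the state, without advancing time (a new reading comes with each control period).
- camera(name): name is "side" or "top" or "wrist"; returns a dict with "image" (420x560x3 uint8, red, green, blue), "depth" (420x560 float32, m along the optical axis (not along the pixel's ray), 0 where there is no reading), "fx", "fy", "cx", "cy" (pixels), "rvec" (rotation vector, rad) and "tvec" (3), from world to camera coordinates, as OpenCV has them; the wrist camera has in their place "hand_eye" (4x4, takes a point from camera to tool coordinates, whose origin is the TCP and whose axes are the flange's). Camera axes: x right, y down, z forward; pixel columns grow to the right and rows downward; lengths in m; the calibration is good to about 2 mm. A picture is of the moment at which its call begins: read the wrist's pose just before it.
- close_job(): hands the job in, once; it reports no verdict.
The state is a dict: "t": time; "joint_positions": joint angles; "joint_vel": joint speeds; "joint_efforts": joint torques, N m; "position": TCP position; "eef_rot": TCP orientation; "contact_force": force on the tool from outside, world axes, zero at the start; "torque": the same for the moment, N m; "grip_width": finger opening in m.
Only numpy, scipy, OpenCV 4.12 (cv2) and the standard library are available. Lean on these libraries where they do the work, as an engineer would, in place of code of your own. Each camera call takes 0.05 s, during which the arm holds its last target.

## Working session

There is one attempt and no reset: what is moved stays moved. The work goes in short steps, Python scripts to look and compute and a tool call to move; the robot and the scene stay as the last step left them, time stands still between calls to the robot, and variables do not carry over. Pictures are saved under pics/ and viewed, and the job is handed in when it is done.

Besides the shell and the picture viewer there is one more tool, called after "Emit:" in YAML: its name, and indented under it one key for each argument. drive_tool: Moves the arm, as the interface text tells. Scaled input: -1 to 1 covers 200 mm each way for a shift and 90 degrees each way for a turn. Its arguments: {"type":"object","properties":{"rows":{"type":"array","items":{"type":"array","items":{"type":"number"}}}},"required":["rows"]}

```bash
mkdir -p pics; cat > h.py <<'E'
import numpy as np,cv2
from bench import state,camera,close_job
def snap(n,f):
    c=camera(n); cv2.imwrite('pics/'+f+'.png',c['image'][:,:,::-1]); np.savez('pics/'+f+'.npz',**c); return c
def load(f): return dict(np.load('pics/'+f+'.npz'))
def w(c,u,v,d=None):
    if d is None:
        p=c['depth'][int(v)-1:int(v)+2,int(u)-1:int(u)+2]; d=np.median(p[p>0])
    P=np.array([(u-c['cx'])/c['fx']*d,(v-c['cy'])/c['fy']*d,d])
    R=cv2.Rodrigues(c['rvec'])[0]
    return R.T@(P-c['tvec'].ravel())
def crop(f,x0,y0,x1,y1,s,o):
    i=cv2.imread('pics/'+f+'.png')[y0:y1,x0:x1]; cv2.imwrite('pics/'+o+'.png',cv2.resize(i,None,fx=s,fy=s,interpolation=cv2.INTER_CUBIC))
E
python3 - <<'E'
from h import *
print(state()); snap('side','s0'); snap('top','t0')
E
```

```text
{'t': 0.0, 'joint_positions': array([-1.52649754e+00,  5.28500602e-01,  1.43388451e+00,  2.16353717e-06,
        1.18141408e+00, -1.78494972e-01]), 'joint_vel': array([-0.00126567,  0.00107587,  0.00039301,  0.00017135,  0.00111546,
       -0.00099825]), 'joint_efforts': array([-1.70086911e-03, -4.42354524e+01, -1.78026956e+01, -2.67204405e-04,
        8.50843498e-03, -1.19983733e-05]), 'position': array([ 0.13809734, -0.60882234,  0.23031813]), 'eef_rot': array([ 9.93801222e-01,  1.11166151e-01,  7.49698606e-05, -1.10072022e-03]), 'contact_force': array([-0.44156082,  0.30597429, -0.68529008]), 'torque': array([0.06670146, 0.01333378, 0.02215089]), 'grip_width': 0.08530954915099917}
```

```bash
ls .
```

```text
h.py
pics
```

View pics/s0.png

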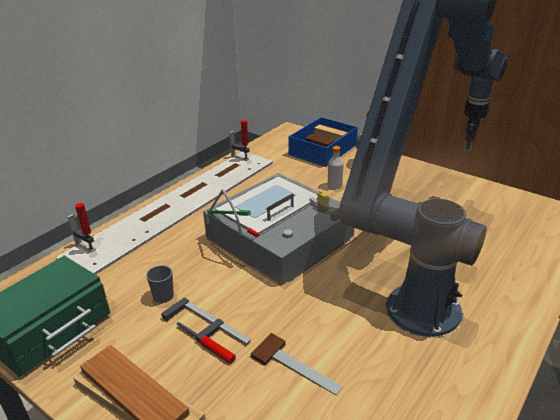

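View pics/t0.png

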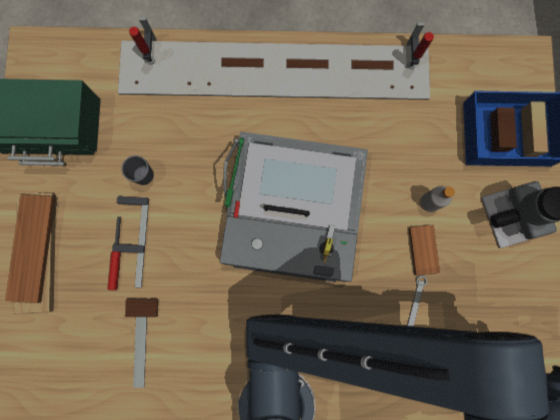

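The side view shows the box at about (280,220). In the top view the box is at (295,205), the yellow knob at (328,243), the handle at (286,210), the green arm at (233,175) and the red pointer at (236,210).

```bash
python3 - <<'E'
from h import *
crop('t0',210,125,375,285,4.8,'t0c'); crop('s0',195,165,365,285,4.7,'s0c')
c=load('t0')
for n,(u,v) in dict(hL=(266,207),hM=(286,210),hR=(307,213),knob=(328,244),nut=(257,244),glass=(298,181),deck=(290,250),gtip=(229,203),gbase=(239,142),ptr=(236,210)).items(): print(n,w(c,u,v).round(4))
print(c['fx'])
E
```

```text
hL [0.537  0.0332 0.1679]
hM [ 0.53   -0.0192  0.1668]
hR [ 0.5231 -0.0742  0.1654]
knob [ 0.4424 -0.1287  0.17  ]
nut [0.4435 0.0567 0.1226]
glass [ 0.6175 -0.0515  0.1214]
deck [ 0.4296 -0.0321  0.109 ]
gtip [0.5406 0.1264 0.2017]
gbase [0.7256 0.1127 0.1184]
ptr [0.535  0.1156 0.1198]
484.2310777076939
```

View pics/t0c.png

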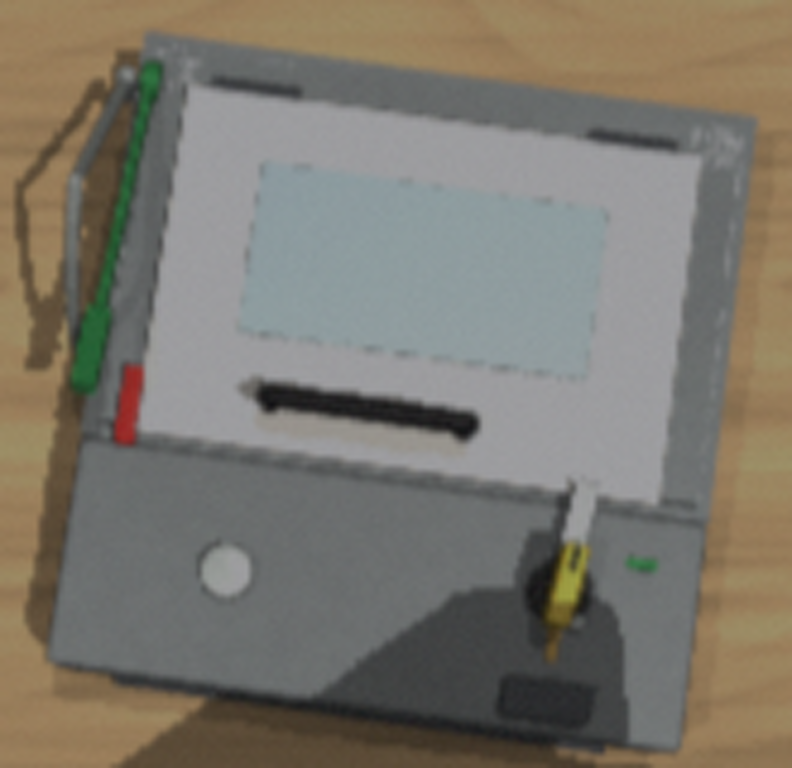

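View pics/s0c.png

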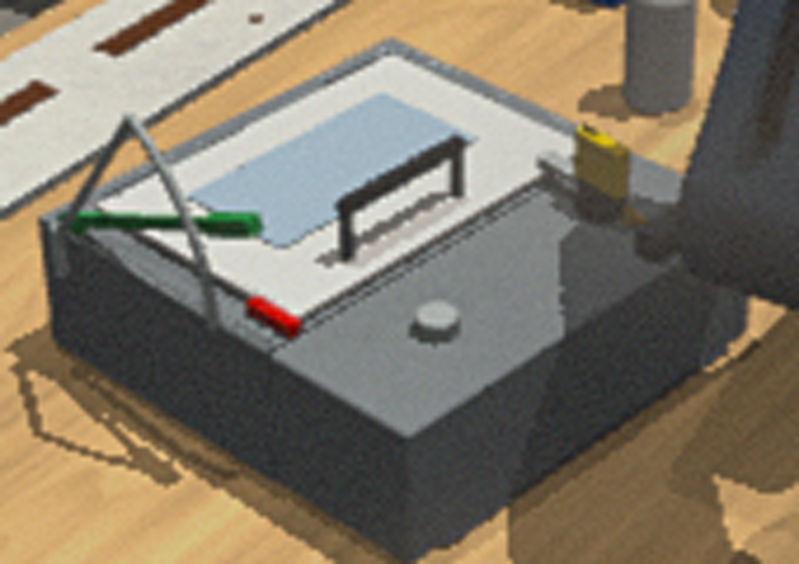

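```bash
python3 - <<'E'
from h import *
for f in ['t0','s0']:
    c=load(f); im=c['image'].astype(int); r,g,b=im[...,0],im[...,1],im[...,2]
    for n,m in dict(yel=(r>90)&(g>70)&(b<0.5*g)&(r<1.5*g),green=(g>1.5*r)&(g>1.3*b)&(g>50),red=(r>2.2*g)&(r>80)).items():
        vs,us=np.nonzero(m&(c['depth']>0)); P=np.array([w(c,u,v,c['depth'][v,u]) for u,v in zip(us,vs)])
        box=(P[:,0]>.38)&(P[:,0]<.8)&(abs(P[:,1]-0)<.2)&(P[:,2]>.105)
        P=P[box]; us=us[box];vs=vs[box]
        print(f,n,len(P))
        if n=='yel':
            top=P[P[:,2]>.1625] if f=='t0' else P
            print(P[:,2].max(), np.percentile(top,[2,50,98],axis=0).round(4).tolist(), top.mean(0).round(4))
            if f=='t0':
                rect=cv2.minAreaRect((top[:,:2]*1000).astype(np.float32)); print(rect)
                e,V=np.linalg.eigh(np.cov(top[:,:2].T)); print('ang',np.degrees(np.arctan2(V[1,1],V[0,1])),np.sqrt(e*12))
        else:
            xp=P[:,:2]@np.array([.992,-.128]); 
            o=np.argsort(xp)
            for k in np.array_split(o,8): print(xp[k].mean().round(4),P[k].mean(0).round(4), P[k,2].max().round(4))
E
```

```text
t0 yel 72
0.17657633960397306 [[0.4174, -0.1367, 0.1658], [0.4347, -0.1272, 0.1703], [0.4543, -0.1206, 0.1758]] [ 0.4355 -0.1277  0.1704]
((435.82177734375, -127.4786148071289), (13.52102279663086, 39.207096099853516), 70.66426849365234)
ang 165.83278505490253 [0.01310164 0.038174  ]
t0 green 247
0.5004 [0.5073 0.022  0.1684] 0.2097
0.5282 [0.5491 0.1293 0.2   ] 0.2072
0.5433 [0.5642 0.1279 0.1938] 0.2015
0.5602 [0.581  0.1258 0.1855] 0.1935
0.5924 [0.6129 0.1219 0.1683] 0.1796
0.6307 [0.6509 0.1169 0.1546] 0.1668
0.6711 [0.691  0.1119 0.1376] 0.1477
0.7061 [0.7257 0.1077 0.1215] 0.1288
t0 red 55
0.5004 [0.5195 0.1165 0.122 ] 0.1266
0.5051 [0.5242 0.1167 0.1216] 0.1257
0.5099 [0.5291 0.1165 0.1205] 0.1227
0.5159 [0.535  0.1151 0.1204] 0.1238
0.5211 [0.5401 0.1145 0.1204] 0.1242
0.5256 [0.5446 0.1137 0.1217] 0.126
0.5316 [0.5506 0.1136 0.1209] 0.1249
0.5364 [0.5551 0.1118 0.1232] 0.1252
s0 yel 27
0.17266083760974257 [[0.4169, -0.1305, 0.1642], [0.4348, -0.1246, 0.1695], [0.4571, -0.1133, 0.1723]] [ 0.435  -0.124   0.1691]
s0 green 99
0.5152 [0.5367 0.1341 0.1988] 0.206
0.5251 [0.5467 0.1343 0.1971] 0.2024
0.5377 [0.5594 0.1346 0.1926] 0.1986
0.5571 [0.5784 0.1297 0.1844] 0.1921
0.615 [0.6359 0.1231 0.1589] 0.1697
0.6454 [0.666  0.1193 0.1431] 0.1484
0.6829 [0.7031 0.114  0.1286] 0.1373
0.7003 [0.7203 0.1111 0.1179] 0.1256
s0 red 41
0.497 [0.5166 0.121  0.1168] 0.1217
0.5013 [0.5207 0.1189 0.118 ] 0.1227
0.5062 [0.5255 0.1179 0.1177] 0.1218
0.5132 [0.5328 0.1197 0.1196] 0.1219
0.5188 [0.5381 0.1172 0.1198] 0.1224
0.5227 [0.5425 0.1206 0.1222] 0.1245
0.5304 [0.5501 0.1195 0.1207] 0.1229
0.5376 [0.5568 0.1146 0.119 ] 0.1212
```

Emit:
drive_tool:
  rows:
    - [0.09,0.15,0,0.094,1]
    - [0.09,0.15,0,0.094,1]
    - [0.09,0.15,0,0.094,1]
    - [0.09,0.15,0,0.094,1]
    - [0.09,0.15,0,0.094,1]
    - [0.09,0.15,0,0.094,1]
    - [0.09,0.15,0,0.094,1]
    - [0.09,0.15,0,0.094,1]

```text
t: 0.9
position: [0.2825, -0.368, 0.2311]
eef_rot: [0.762, 0.648, 0.0, -0.0]
contact_force: [0.8, -0.8, 1.3]
grip_width: 0.0852
```

Emit:
drive_tool:
  rows:
    - [0.09,0.15,0,0.094,1]
    - [0.09,0.15,0,0.094,1]
    - [0.09,0.15,0,0.094,1]
    - [0.09,0.15,0,0.094,1]
    - [0.09,0.15,0,0.094,1]
    - [0.09,0.15,0,0.094,1]
    - [0.09,0.15,0,0.094,1]
    - [0.0,0.0,0,0.094,1]

```text
t: 1.7
position: [0.4089, -0.156, 0.2311]
eef_rot: [0.269, 0.963, 0.001, -0.0]
contact_force: [0.1, -0.3, -0.1]
grip_width: 0.085
```

Emit:
drive_tool:
  rows:
    - [0.066,0.074,0,0.09,1]
    - [0.066,0.074,0,0.09,1]
    - [0,0,0,0,1]
    - [0,0,0,0,1]
    - [0,0,0,0,1]
    - [0,0,0,0,1]
    - [0,0,0,0,1]
    - [0,0,0,0,1]

```text
t: 2.5
position: [0.4343, -0.1303, 0.2313]
eef_rot: [0.137, 0.991, -0.0, -0.0]
contact_force: [0.1, -0.2, -0.5]
grip_width: 0.0856
```

```bash
python3 - <<'E'
from h import *
s=state(); print(s['t'],s['position'],s['eef_rot'],s['joint_positions'])
c=snap('wrist','w1'); np.savez('pics/w1s.npz',p=s['position'],q=s['eef_rot'])
snap('side','s1')
E
```

```text
2.5 [ 0.43431992 -0.13029256  0.23132872] [ 1.36928654e-01  9.90580912e-01 -3.24286474e-05 -1.35970681e-05] [-5.38709426e-01  2.97675060e-01  1.84639676e+00 -8.37098778e-05
  9.97520528e-01 -1.83473996e+00]
```

View pics/w1.png

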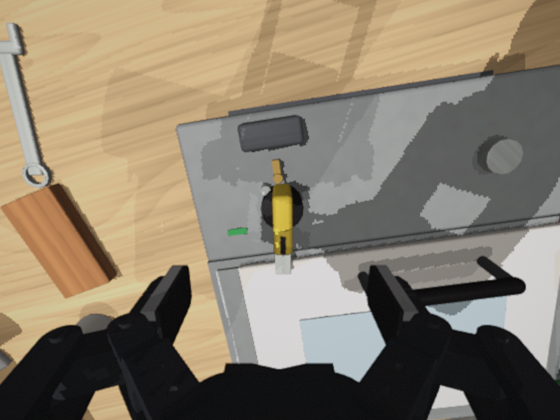

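View pics/s1.png

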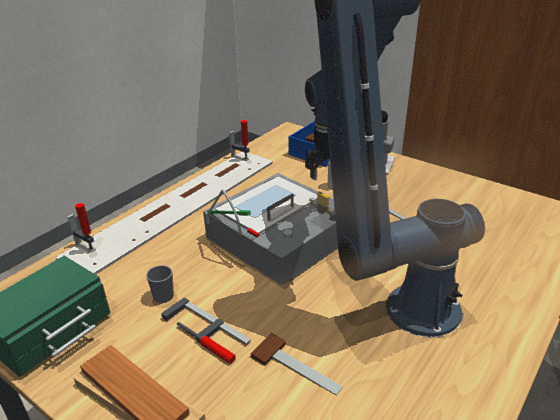

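In the wrist view, the yellow bar is at about (283,215), its tongue tip at (283,265) and the handle at (455,290). I'll measure the knob from here.

```bash
cat >> h.py <<'E'
from scipy.spatial.transform import Rotation as Ro
def ww(c,p,q,u,v,d=None):
    if d is None:
        a=c['depth'][int(v)-1:int(v)+2,int(u)-1:int(u)+2]; d=np.median(a[a>0])
    P=np.array([(u-c['cx'])/c['fx']*d,(v-c['cy'])/c['fy']*d,d,1]); T=c['hand_eye']@P
    return Ro.from_quat(q).apply(T[:3])+p
E
python3 - <<'E'
from h import *
c=load('w1'); s=np.load('pics/w1s.npz'); p,q=s['p'],s['q']
print(c['hand_eye'].round(3))
im=c['image'].astype(int); r,g,b=im[...,0],im[...,1],im[...,2]
m=(r>90)&(g>70)&(b<0.5*g)&(r<1.5*g)&(c['depth']>0)
vs,us=np.nonzero(m); k=(us>250)&(us<320)&(vs>160)&(vs<275); us,vs=us[k],vs[k]
P=np.array([ww(c,p,q,u,v,c['depth'][v,u]) for u,v in zip(us,vs)])
print(len(P),np.percentile(P,[1,50,99],axis=0).round(4))
t=P[P[:,2]>.165]; print(len(t),t.mean(0)); rect=cv2.minAreaRect((t[:,:2]*1000).astype(np.float32)); print(rect)
e,V=np.linalg.eigh(np.cov(t[:,:2].T)); print(np.degrees(np.arctan2(V[1,1],V[0,1])),np.sqrt(e*12))
for n,(u,v) in dict(tongue=(283,265),tb=(283,252),hub=(268,205),hA=(430,293),hB=(515,286),nut=(505,155)).items(): print(n,ww(c,p,q,u,v).round(4))
crop('w1',220,130,340,290,4,'w1c')
E
```

```text
[[-0.001 -0.95  -0.313  0.08 ]
 [ 1.    -0.001  0.    -0.001]
 [-0.001 -0.313  0.95  -0.143]
 [ 0.     0.     0.     1.   ]]
1182 [[ 0.4139 -0.1389  0.139 ]
 [ 0.4292 -0.1276  0.1716]
 [ 0.4562 -0.1187  0.1733]]
1031 [ 0.43278913 -0.12834742  0.17147745]
((435.6988220214844, -129.37120056152344), (13.587841987609863, 43.880035400390625), 74.68712615966797)
165.8051710528496 [0.01382956 0.04266391]
tongue [ 0.488  -0.1424  0.131 ]
tb [ 0.4553 -0.1339  0.1729]
hub [ 0.4296 -0.139   0.1339]
hA [ 0.5242 -0.0329  0.1666]
hB [0.5348 0.0308 0.168 ]
nut [0.4436 0.0567 0.1255]
```

View pics/w1c.png

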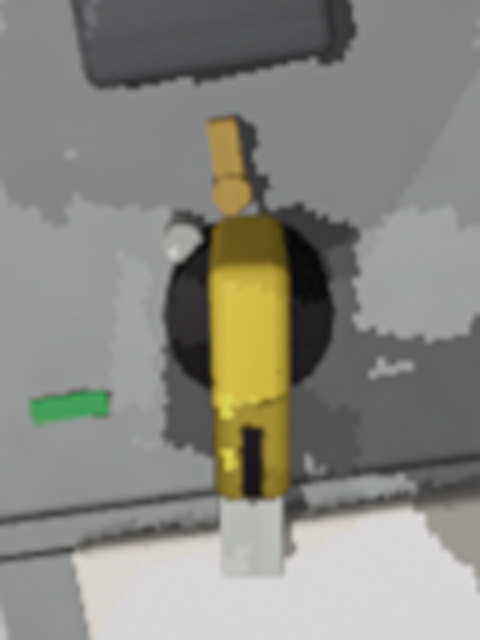

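Emit:
drive_tool:
  rows:
    - [0.006,0.011,-0.09,0,1]
    - [0,0,-0.09,0,1]
    - [0,0,-0.09,0,1]
    - [0,0,-0.09,0,1]
    - [0,0,-0.09,0,1]
    - [0,0,0,0,1]
    - [0,0,0,0,0]
    - [0,0,0,0,0]

```text
t: 3.4
position: [0.4364, -0.1281, 0.1421]
eef_rot: [0.136, 0.991, -0.0, 0.001]
contact_force: [-0.6, 0.0, -0.6]
grip_width: 0.059
```

Emit:
drive_tool:
  rows:
    - [0,0,0,0,0]
    - [0,0,0,0,0]
    - [0,0,0,0,0]
    - [0,0,0,0,0]
    - [0,0,0,0,0]
    - [0,0,0,0,0]
    - [0,0,0,0,0]
    - [0,0,0,0,0]

```text
t: 4.2
position: [0.4359, -0.1281, 0.142]
eef_rot: [0.136, 0.991, -0.0, 0.0]
contact_force: [-2.8, -0.9, 5.7]
grip_width: 0.013
```

```bash
python3 - <<'E'
from h import *
s=state(); print(s)
c=snap('wrist','w2')
E
```

```text
{'t': 4.2, 'joint_positions': array([-5.32316787e-01,  4.52171675e-01,  1.93972840e+00, -7.15841348e-04,
        7.48532887e-01, -1.82935754e+00]), 'joint_vel': array([-0.00042901,  0.00073141,  0.00100166, -0.00150491,  0.00034314,
       -0.00073003]), 'joint_efforts': array([ 5.98924812e-01, -3.06440914e+01, -9.69222128e+00,  3.05383047e-01,
       -2.48937104e-01,  6.95516224e-03]), 'position': array([ 0.43594419, -0.12812837,  0.14197254]), 'eef_rot': array([ 1.36191090e-01,  9.90682387e-01, -4.48294516e-04,  4.41205864e-04]), 'contact_force': array([-2.77420675, -0.90646719,  5.71535887]), 'torque': array([-1.36205433e-01,  2.66938489e-01, -2.25389346e-04]), 'grip_width': 0.012957665292870084}
```

View pics/w2.png

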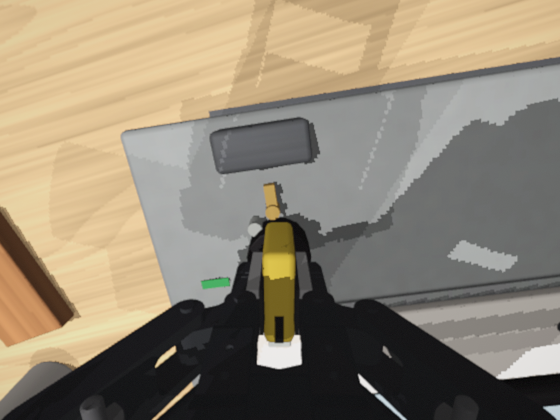

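The bar is gripped at a width of 13 mm. Next I turn it clockwise.

Emit:
drive_tool:
  rows:
    - [0,0,0,-0.06,0]
    - [0,0,0,-0.06,0]
    - [0,0,0,-0.06,0]
    - [0,0,0,-0.06,0]
    - [0,0,0,-0.06,0]
    - [0,0,0,-0.06,0]
    - [0,0,0,-0.06,0]
    - [0,0,0,-0.06,0]

```text
t: 5.05
position: [0.4362, -0.1278, 0.142]
eef_rot: [0.493, 0.87, 0.0, 0.001]
contact_force: [-0.9, 0.0, 5.1]
grip_width: 0.013
```

```bash
python3 - <<'E'
from h import *
s=state(); print(s['contact_force'],s['torque'])
E
```

```text
[-0.89973935  0.02136419  5.11567726] [0.13547494 0.05775381 0.01297511]
```

Emit:
drive_tool:
  rows:
    - [0,0,0,-0.06,0]
    - [0,0,0,-0.06,0]
    - [0,0,0,-0.06,0]
    - [0,0,0,-0.06,0]
    - [0,0,0,-0.06,0]
    - [0,0,0,0,0]
    - [0,0,0,0,0]
    - [0,0,0,0,0]

```text
t: 5.85
position: [0.4365, -0.1277, 0.142]
eef_rot: [0.681, 0.732, 0.001, 0.001]
contact_force: [0.9, 0.4, 5.6]
grip_width: 0.0132
```

```bash
python3 - <<'E'
from h import *
s=state(); print(s)
c=snap('wrist','w3');snap('top','t3')
E
```

```text
{'t': 5.85, 'joint_positions': array([-5.31745184e-01,  4.52277525e-01,  1.93943126e+00,  1.09919550e-03,
        7.48071556e-01, -6.04010907e-01]), 'joint_vel': array([-0.00030675,  0.00104227,  0.00041823, -0.00094814, -0.00036407,
       -0.00107026]), 'joint_efforts': array([-5.14684059e-01, -3.08761775e+01, -9.47126716e+00, -2.39802673e-01,
       -1.06991034e-01, -2.93390430e-02]), 'position': array([ 0.43647841, -0.1277253 ,  0.14198077]), 'eef_rot': array([6.81395342e-01, 7.31914904e-01, 5.60954623e-04, 8.04046118e-04]), 'contact_force': array([0.8697889 , 0.4227883 , 5.59392439]), 'torque': array([ 0.18365998, -0.00109725, -0.00664251]), 'grip_width': 0.013157852504933381}
```

View pics/w3.png

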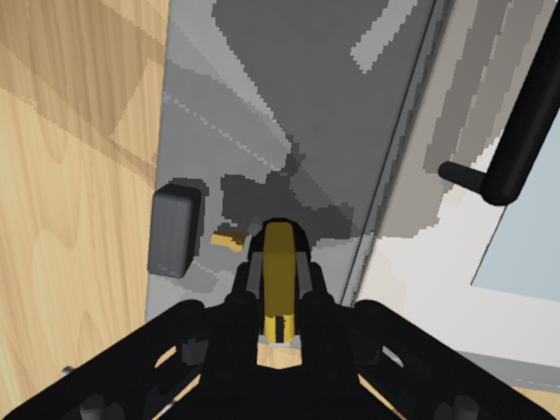

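Lock is about 1.37 rad, past the detent. I release and rise.

Emit:
drive_tool:
  rows:
    - [0,0,0,0,1]
    - [0,0,0,0,1]
    - [0,0,0,0,1]
    - [0,0,0,0,1]
    - [0,0,0,0,1]
    - [0,0,0.15,0,1]
    - [0,0,0.15,0,1]
    - [0,0,0.15,0,1]

```text
t: 6.75
position: [0.4353, -0.1276, 0.2321]
eef_rot: [0.681, 0.732, -0.0, -0.001]
contact_force: [0.3, -1.2, 0.3]
grip_width: 0.0852
```

Emit:
drive_tool:
  rows:
    - [0,0,0.05,0,1]
    - [0,0,0,0,1]
    - [0,0,0,0,1]
    - [0,0,0,0,1]
    - [0,0,0,0,1]
    - [0,0,0,0,1]
    - [0,0,0,0,1]
    - [0,0,0,0,1]

```text
t: 7.55
position: [0.4357, -0.1277, 0.2411]
eef_rot: [0.681, 0.732, -0.0, -0.0]
contact_force: [-0.4, 1.6, -0.2]
grip_width: 0.0852
```

```bash
python3 - <<'E'
from h import *
s=state(); print(s['t'],s['position'],s['eef_rot'])
np.savez('pics/w4s.npz',p=s['position'],q=s['eef_rot'])
c=snap('wrist','w4'); snap('top','t4')
E
```

```text
7.55 [ 0.43566271 -0.12768266  0.24105945] [ 6.81179232e-01  7.32116643e-01 -6.35815990e-05 -2.66991501e-04]
```

View pics/w4.png

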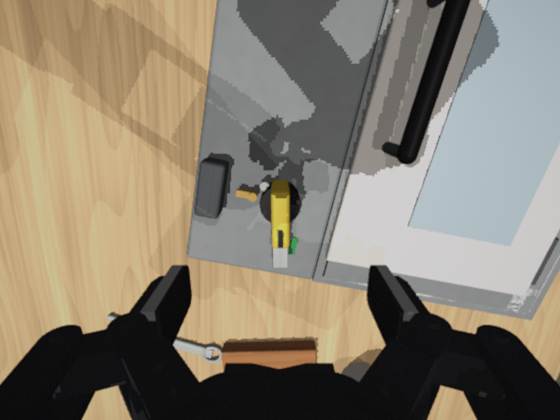

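View pics/t4.png

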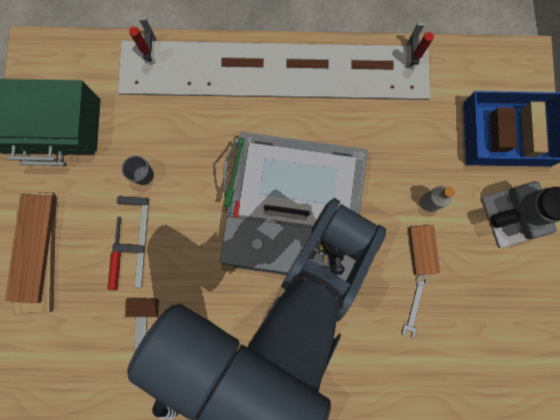

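```bash
python3 - <<'E'
from h import *
def fit(P,n):
    P=P[(P[:,2]>.155)&(P[:,2]<.175)&(P[:,0]>.49)&(P[:,0]<.57)&(P[:,1]>-.1)&(P[:,1]<.06)]
    t=P[P[:,2]>np.percentile(P[:,2],30)]
    m=P.mean(0); e,V=np.linalg.eigh(np.cov(P[:,:2].T)); a=np.degrees(np.arctan2(V[1,1],V[0,1]))
    l=np.polyfit(t[:,1],t[:,0],1)
    print(n,len(P),'mean',m.round(4),'x@-.02',np.polyval(l,-.02).round(4),'slope',np.degrees(np.arctan(l[0])).round(2),'ang',a,'w',np.sqrt(e*12),'zmax',np.percentile(P[:,2],[50,90]),'y',P[:,1].min(),P[:,1].max())
for f in ['t0','t3','t4','w1','w4']:
    c=load(f); vs,us=np.nonzero((c['image'].max(2)<75)&(c['depth']>0))
    if f[0]=='t': k=(us>255)&(us<320)&(vs>195)&(vs<225)
    else: k=us>(360)
    us,vs=us[k],vs[k]
    if f[0]=='t': P=np.array([w(c,u,v,c['depth'][v,u]) for u,v in zip(us,vs)])
    else:
        s=np.load('pics/'+f+'s.npz'); P=np.array([ww(c,s['p'],s['q'],u,v,c['depth'][v,u]) for u,v in zip(us,vs)])
    fit(P,f)
E
```

```text
t0 208 mean [ 0.5309 -0.018   0.1669] x@-.02 0.531 slope 6.95 ang 82.67619685528189 w [0.01162603 0.1185961 ] zmax [0.1666838  0.17024768] y -0.07937951656012503 0.04131188277489901
t3 218 mean [ 0.5311 -0.0183  0.1668] x@-.02 0.5313 slope 6.98 ang 82.5268282943444 w [0.01230351 0.11724149] zmax [0.1669181  0.17011309] y -0.07930483764643527 0.04120636788433619
t4 224 mean [ 0.5311 -0.02    0.1668] x@-.02 0.5314 slope 6.83 ang 82.95894326032148 w [0.01267766 0.11982601] zmax [0.16676569 0.17040662] y -0.07962147710741115 0.04098146996101473
w1 1836 mean [ 0.5302 -0.0028  0.1671] x@-.02 0.5293 slope 7.16 ang 82.58941618255137 w [0.00998088 0.08063182] zmax [0.16799862 0.16999283] y -0.04392382254733081 0.03886390604428394
w4 3631 mean [ 0.5284 -0.0256  0.168 ] x@-.02 0.5305 slope 7.25 ang 82.60894117182589 w [0.01232799 0.10066214] zmax [0.16853833 0.17006552] y -0.08058291083245983 0.021454464448899008
```

Emit:
drive_tool:
  rows:
    - [0.119,0.136,0,-0.063,1]
    - [0.119,0.136,0,-0.063,1]
    - [0.119,0.136,0,0,1]
    - [0.119,0.136,0,0,1]
    - [0,0,-0.1,0,1]
    - [0,0,-0.1,0,1]
    - [0,0,0,0,1]
    - [0,0,0,0,1]

```text
t: 8.45
position: [0.5309, -0.0189, 0.2013]
eef_rot: [0.75, 0.661, -0.0, -0.0]
contact_force: [-1.0, -0.5, -0.3]
grip_width: 0.0853
```

```bash
python3 - <<'E'
from h import *
s=state(); print(s['t'],s['position'],s['eef_rot'],s['contact_force'])
c=snap('wrist','w5'); snap('side','s5')
E
```

```text
8.45 [ 0.53085694 -0.01892786  0.20131155] [ 7.50225682e-01  6.61181747e-01 -1.85744477e-04 -2.99049623e-04] [-1.03517408 -0.51242815 -0.28806433]
```

View pics/w5.png

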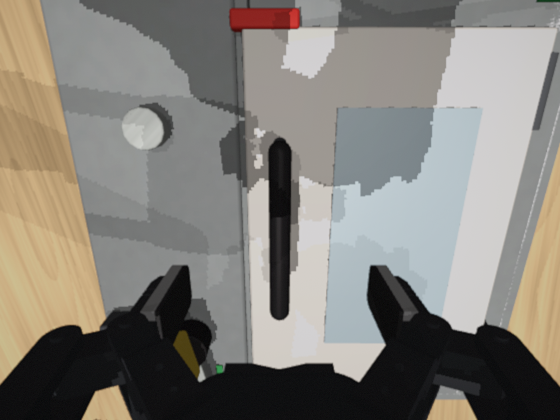

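View pics/s5.png

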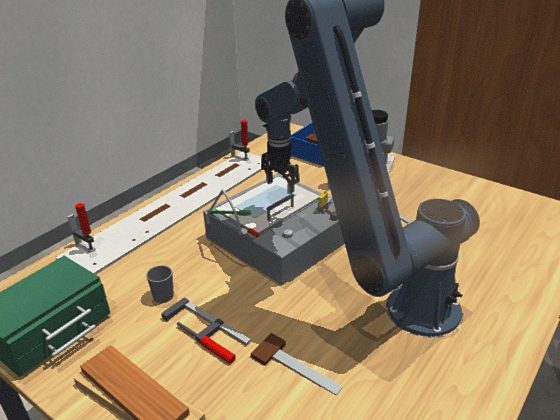

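The bar is vertical at column 280, centred between the fingers. I descend and close.

Emit:
drive_tool:
  rows:
    - [0,0,-0.1,0,1]
    - [0,0,-0.1,0,1]
    - [0,0,-0.09,0,1]
    - [0,0,0,0,0]
    - [0,0,0,0,0]
    - [0,0,0,0,0]
    - [0,0,0,0,0]
    - [0,0,0,0,0]

```text
t: 9.35
position: [0.5311, -0.019, 0.1442]
eef_rot: [0.75, 0.661, 0.0, 0.0]
contact_force: [-1.0, -1.0, 4.6]
grip_width: 0.0121
```

Emit:
drive_tool:
  rows:
    - [0,0,0,0,0]
    - [0,0,0,0,0]
    - [0,0,0,0,0]
    - [0,0,0,0,0]
    - [0,0,0,0,0]
    - [0,0,0,0,0]
    - [0,0,0,0,0]
    - [0,0,0,0,0]

```text
t: 10.15
position: [0.5311, -0.019, 0.1441]
eef_rot: [0.75, 0.661, 0.0, 0.0]
contact_force: [-1.7, 0.0, 7.0]
grip_width: 0.0118
```

```bash
python3 - <<'E'
from h import *
s=state(); print(s['t'],s['position'],s['eef_rot'],s['contact_force'],s['torque'])
c=snap('wrist','w6')
# arc
x=np.array([np.cos(np.radians(-7.2)),np.sin(np.radians(-7.2))])
r=np.hypot(180,50);p0=np.arctan2(50,180)
for t in np.arange(0,.61,.05):
    dx=180-r*np.cos(p0+t); dz=r*np.sin(p0+t)-50; print(t.round(2),(dx*x).round(1),dz.round(1))
E
```

```text
10.15 [ 0.5310765  -0.0189959   0.14414298] [7.50160791e-01 6.61255332e-01 1.69785200e-04 3.80086971e-04] [-1.65572704e+00  1.54776603e-03  6.96636971e+00] [-0.00962424  0.24544065 -0.01193187]
0.0 [-0.  0.] 0.0
0.05 [ 2.7 -0.3] 8.9
0.1 [ 5.8 -0.7] 17.7
0.15 [ 9.4 -1.2] 26.3
0.2 [13.4 -1.7] 34.8
0.25 [17.8 -2.3] 43.0
0.3 [22.6 -2.9] 51.0
0.35 [27.8 -3.5] 58.7
0.4 [33.4 -4.2] 66.1
0.45 [39.4 -5. ] 73.3
0.5 [45.6 -5.8] 80.2
0.55 [52.3 -6.6] 86.7
0.6 [59.2 -7.5] 92.9
```

View pics/w6.png

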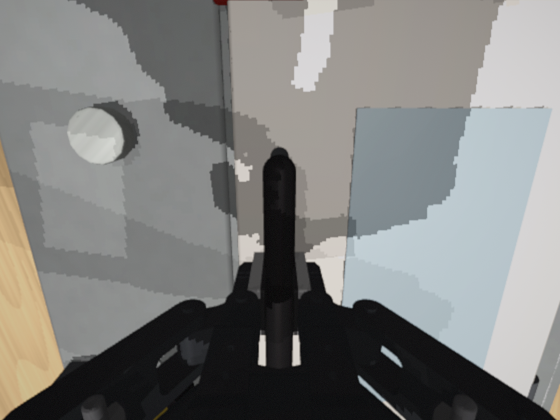

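Handle gripped, width 12 mm. I lift along the hinge arc to about 0.3 rad, then look.

Emit:
drive_tool:
  rows:
    - [0.0135,-0.0015,0.0445,0,0]
    - [0.0155,-0.002,0.044,0,0]
    - [0.018,-0.0025,0.043,0,0]
    - [0.02,-0.0025,0.0425,0,0]
    - [0.022,-0.003,0.041,0,0]
    - [0.024,-0.003,0.04,0,0]
    - [0,0,0,0,0]
    - [0,0,0,0,0]

```text
t: 11.0
position: [0.5521, -0.0217, 0.1948]
eef_rot: [0.75, 0.661, -0.001, -0.001]
contact_force: [-4.5, -1.6, -7.5]
grip_width: 0.0118
```

```bash
python3 - <<'E'
from h import *
s=state(); print(s['t'],s['position'],s['contact_force'],s['grip_width'])
snap('side','s7');snap('top','t7');snap('wrist','w7')
crop('s7',195,150,365,285,4.4,'s7c')
crop('t7',210,125,375,285,3.6,'t7c')
E
```

```text
11.0 [ 0.55209149 -0.02166826  0.19480871] [-4.50158008 -1.6398783  -7.4578637 ] 0.01181068452191087
```

View pics/s7c.png

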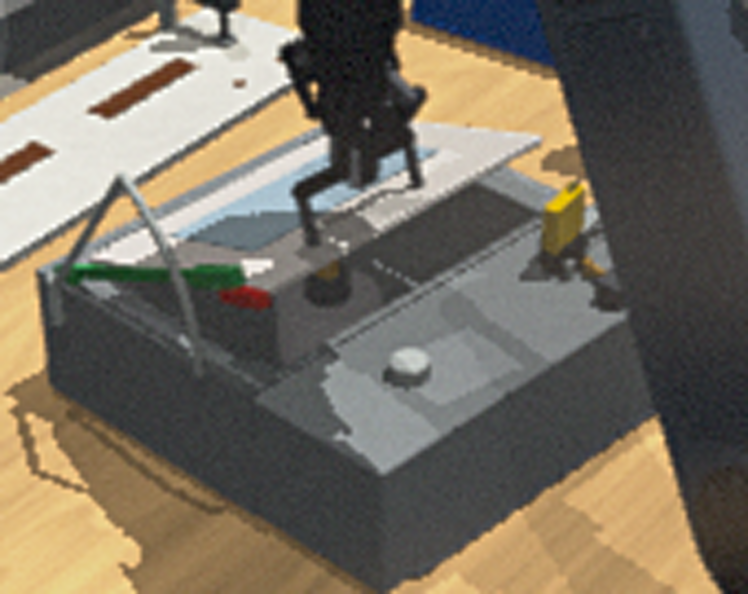

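View pics/t7c.png

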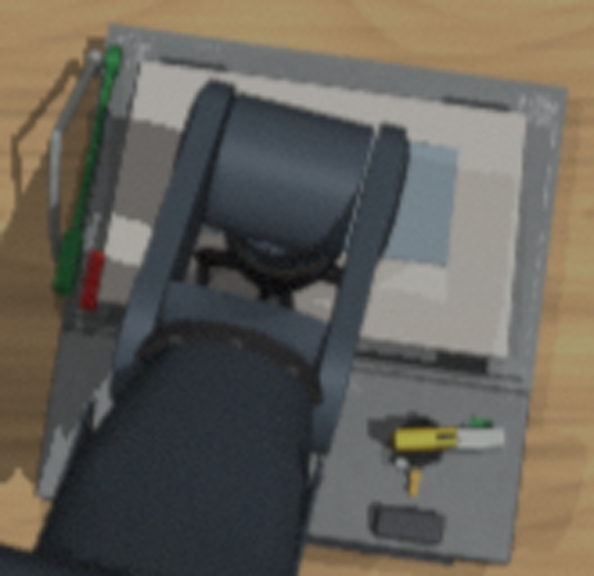

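View pics/w7.png

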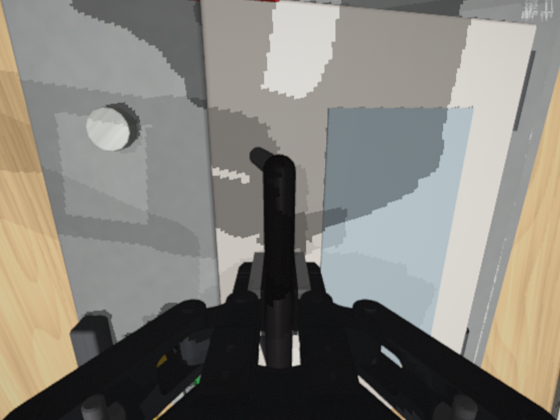

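```bash
cat > m.py <<'E'
from h import *
X=np.array([np.cos(np.radians(-7.2)),np.sin(np.radians(-7.2))]); H=np.array([.7094,-.0416]); hx=H@X; hz=.112
def go(f):
    c=load(f); im=c['image'].astype(int); r,g,b=im[...,0],im[...,1],im[...,2]
    for n,m in dict(green=(g>1.5*r)&(g>1.3*b)&(g>40),red=(r>2.2*g)&(r>60)).items():
        m=cv2.erode(m.astype(np.uint8),np.ones((2,2)))>0 if 0 else m
        vs,us=np.nonzero(m&(c['depth']>0)); P=np.array([w(c,u,v,c['depth'][v,u]) for u,v in zip(us,vs)])
        k=(P[:,0]>.5)&(P[:,0]<.74)&(P[:,1]>.09)&(P[:,1]<.16)&(P[:,2]>.1); P=P[k]
        d=hx-P[:,:2]@X; z=P[:,2]-hz; R=np.hypot(d,z); A=np.arctan2(z,d)
        l=np.polyfit(d,z,1); res=z-np.polyval(l,d); kk=abs(res)<.006; l=np.polyfit(d[kk],z[kk],1)
        t=(R>.185)&(R<.215)
        print(f,n,len(P),'slope ang',np.arctan(l[0]).round(3),'off',l[1].round(4),'| r200 n',t.sum(),'ang',np.median(A[t]).round(3),A[t].std().round(3),'top80',np.percentile(A[t],85).round(3),'Rrange',R.min().round(3),R.max().round(3))
E
python3 - <<'E'
from m import *
for f in ['t0','t3','t4','t7','s0','s1','s5','s7']: go(f)
E
```

```text
t0 green 236 slope ang 0.41 off 0.009 | r200 n 66 ang 0.452 0.022 top80 0.471 Rrange 0.006 0.215
t0 red 55 slope ang -0.027 off 0.0145 | r200 n 35 ang 0.046 0.012 top80 0.057 Rrange 0.171 0.21
t3 green 238 slope ang 0.408 off 0.0095 | r200 n 66 ang 0.454 0.019 top80 0.465 Rrange 0.006 0.214
t3 red 55 slope ang -0.035 off 0.0162 | r200 n 36 ang 0.048 0.014 top80 0.061 Rrange 0.171 0.21
t4 green 236 slope ang 0.413 off 0.0087 | r200 n 66 ang 0.449 0.019 top80 0.466 Rrange 0.006 0.215
t4 red 56 slope ang -0.001 off 0.0089 | r200 n 35 ang 0.048 0.015 top80 0.061 Rrange 0.169 0.21
t7 green 216 slope ang 0.409 off 0.0096 | r200 n 61 ang 0.454 0.018 top80 0.468 Rrange 0.006 0.216
t7 red 61 slope ang 0.297 off 0.0076 | r200 n 40 ang 0.334 0.014 top80 0.347 Rrange 0.169 0.212
s0 green 116 slope ang 0.419 off 0.004 | r200 n 36 ang 0.433 0.019 top80 0.45 Rrange 0.008 0.216
s0 red 51 slope ang -0.069 off 0.0198 | r200 n 35 ang 0.035 0.021 top80 0.05 Rrange 0.169 0.215
s1 green 122 slope ang 0.417 off 0.0041 | r200 n 35 ang 0.431 0.018 top80 0.451 Rrange 0.008 0.217
s1 red 51 slope ang 0.02 off 0.0023 | r200 n 33 ang 0.032 0.02 top80 0.046 Rrange 0.171 0.217
s5 green 109 slope ang 0.413 off 0.004 | r200 n 33 ang 0.431 0.02 top80 0.453 Rrange 0.003 0.219
s5 red 50 slope ang -0.009 off 0.0081 | r200 n 33 ang 0.034 0.018 top80 0.043 Rrange 0.168 0.215
s7 green 126 slope ang 0.417 off 0.0035 | r200 n 30 ang 0.43 0.018 top80 0.447 Rrange 0.005 0.218
s7 red 39 slope ang 0.318 off -0.0025 | r200 n 28 ang 0.309 0.017 top80 0.325 Rrange 0.169 0.215
```

Emit:
drive_tool:
  rows:
    - [0.015,-0.002,0.023,0,0]
    - [0.016,-0.002,0.023,0,0]
    - [0.016,-0.002,0.022,0,0]
    - [0.017,-0.002,0.021,0,0]
    - [0,0,0,0,0]
    - [0,0,0,0,0]
    - [0,0,0,0,0]
    - [0,0,0,0,0]

```text
t: 11.95
position: [0.5634, -0.0231, 0.2118]
eef_rot: [0.75, 0.661, -0.003, -0.003]
contact_force: [-6.7, -1.3, -8.0]
grip_width: 0.0117
```

```bash
python3 - <<'E'
from m import *
s=state(); print(s['t'],s['position'],s['contact_force'],s['grip_width'])
snap('side','s8');snap('top','t8');snap('wrist','w8')
go('s8');go('t8')
crop('s8',200,190,300,260,7,'s8c')
crop('t8',215,125,275,225,6,'t8c')
E
```

```text
11.95 [ 0.56335427 -0.02306781  0.21177277] [-6.65412175 -1.32414737 -7.98081739] 0.011692521165995126
s8 green 129 slope ang 0.405 off 0.0043 | r200 n 35 ang 0.418 0.021 top80 0.447 Rrange 0.004 0.221
s8 red 15 slope ang -0.026 off 0.0897 | r200 n 14 ang 0.417 0.021 top80 0.435 Rrange 0.197 0.217
t8 green 210 slope ang 0.412 off 0.0089 | r200 n 60 ang 0.451 0.016 top80 0.464 Rrange 0.006 0.215
t8 red 60 slope ang 0.417 off 0.0049 | r200 n 40 ang 0.438 0.014 top80 0.456 Rrange 0.166 0.212
```

View pics/s8c.png

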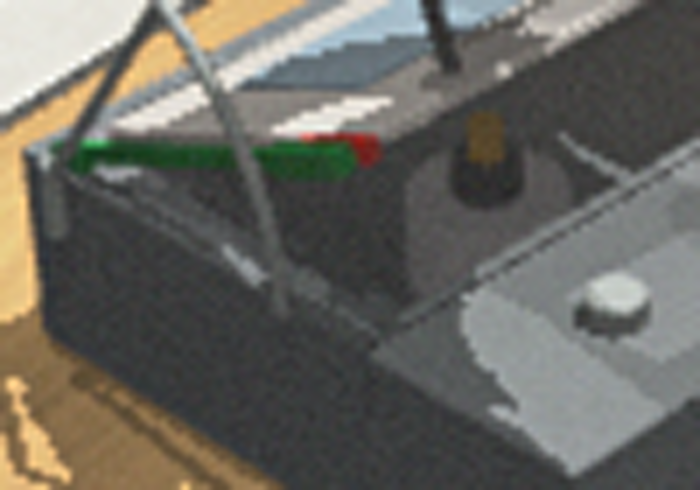

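View pics/t8c.png

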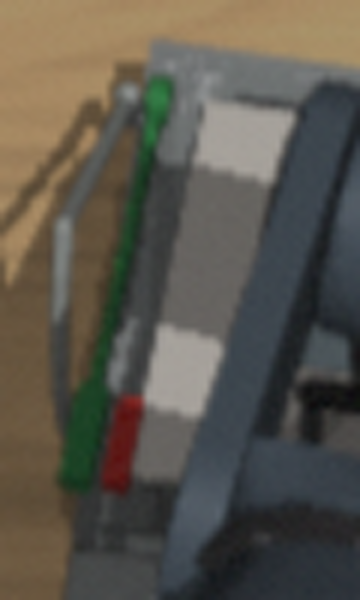

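View pics/w8.png

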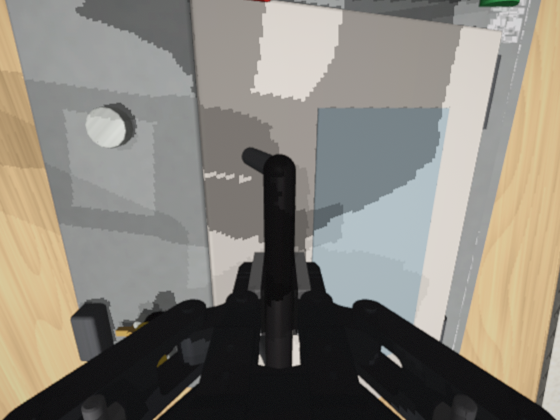

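```bash
cat > f.py <<'E'
from m import *
from scipy.optimize import minimize
from itertools import product
Y=np.array([-X[1],X[0]])
S=6
def masks(f):
    c=load(f); im=c['image'].astype(int); r,g,b=im[...,0],im[...,1],im[...,2]
    red=((r-np.maximum(g,b))/np.maximum(r,1.0)); gr=((g-np.maximum(r,b))/np.maximum(g,1.0))
    return c,red,gr
def proj(c,L,th,dims):
    r,h,y=L; a,bb,d=dims
    pts=[]
    for s in product([-1,1],repeat=3):
        rr=r+s[0]*a/2; hh=h+s[2]*d/2; yy=y+s[1]*bb/2
        dx=rr*np.cos(th)-hh*np.sin(th); dz=rr*np.sin(th)+hh*np.cos(th)
        xy=(hx-dx)*X+yy*Y; pts.append([*xy,hz+dz])
    return cv2.projectPoints(np.array(pts),c['rvec'],c['tvec'],np.array([[c['fx'],0,c['cx']],[0,c['fy'],c['cy']],[0,0,1]],float),None)[0][:,0]
def box(f):
    return (190,150,310,270) if f[0]=='s' else (215,125,275,225)
def render(c,f,L,th,dims):
    x0,y0,x1,y1=box(f); p=(proj(c,L,th,dims)-[x0,y0]+.5)*S
    hull=cv2.convexHull(p.astype(np.float32)).astype(np.int32)
    m=np.zeros(((y1-y0)*S,(x1-x0)*S),np.float32); cv2.fillConvexPoly(m,hull,1)
    return cv2.resize(m,None,fx=1/S,fy=1/S,interpolation=cv2.INTER_AREA)
def cost(d,f,which,L,th,dims):
    c,red,gr=d; x0,y0,x1,y1=box(f)
    o=np.clip((red if which=='r' else gr)[y0:y1,x0:x1]/.6,0,1); o[o<.35]=0
    wt=np.ones_like(o)
    if which=='r':
        g=gr[y0:y1,x0:x1]>.15; wt[cv2.dilate(g.astype(np.uint8),np.ones((2,2)))>0]=0
    return (wt*(render(c,f,L,th,dims)-o)**2).sum()
E
python3 - <<'E'
from f import *
dims=(.045,.012,.012)
for cam,seq in dict(s=['s7','s8'],t=['t7','t8']).items():
    f0=cam+'0'; d=masks(f0)
    best=min((minimize(lambda L:cost(d,f0,'r',L,0,dims),[.195,.004+dh,y0],method='Nelder-Mead',options=dict(initial_simplex=[[.195,.004+dh,y0],[.2,.004+dh,y0],[.195,.009+dh,y0],[.195,.004+dh,y0+.005]])) for dh in(0,) for y0 in(.175,.180,.185)),key=lambda r:r.fun)
    print(cam,best.x.round(4),best.fun)
    for f in seq:
        d2=masks(f); T=np.arange(.2,.5,.004); C=[cost(d2,f,'r',best.x,t,dims) for t in T]; i=np.argmin(C); print(f,'theta',T[i].round(3),'cost',C[i].round(2),np.array(C[max(0,i-4):i+5]).round(2))
E
```

```text
s [0.1891 0.0033 0.1827] 131.07652284750318
s7 theta 0.284 cost 90.89 [98.85 96.61 93.8  91.96 90.89 91.08 92.96 94.68 98.46]
s8 theta 0.388 cost 93.11 [ 99.41  96.94  94.5   93.32  93.11  94.38  97.66 102.51 105.33]
t [0.1902 0.0103 0.1809] 4.712703287756554
t7 theta 0.272 cost 6.27 [ 9.94  9.27  8.58  6.84  6.27  7.41  7.88  9.31 10.32]
t8 theta 0.38 cost 6.58 [8.69 7.84 6.97 6.62 6.58 7.08 7.47 7.87 8.5 ]
```

```bash
cat > g.py <<'E'
from m import *
Y=np.array([-X[1],X[0]])
def cloud(f):
    c=load(f); v,u=np.mgrid[0:420,0:560]; d=c['depth']
    P=np.stack([(u-c['cx'])/c['fx']*d,(v-c['cy'])/c['fy']*d,d],-1)
    R=cv2.Rodrigues(c['rvec'])[0]; return c,(P-c['tvec'].ravel())@R
def plane(f,th0):
    c,W=cloud(f); im=c['image'].astype(int); d=hx-W[...,:2]@X; y=W[...,:2]@Y; z=W[...,2]-hz
    sat=im.max(2)-im.min(2)
    r=d*np.cos(th0)+z*np.sin(th0); h=-d*np.sin(th0)+z*np.cos(th0)
    m=(c['depth']>0)&(r>.015)&(r<.2)&(y>-.11)&(y<.168)&(abs(h-.008)<.015)&(sat<45)&(im.max(2)>60)
    D,Z,Yy=d[m],z[m],y[m]
    for _ in range(6):
        A=np.c_[D,Yy,np.ones_like(D)]; s=np.linalg.lstsq(A,Z,rcond=None)[0]; k=abs(Z-A@s)<.006; D,Z,Yy=D[k],Z[k],Yy[k]
    print(f,'n',len(D),'ang',np.arctan(s[0]).round(4),'tilt y',s[1].round(4),'off',s[2].round(4))
E
python3 - <<'E'
from g import *
for f,t in [('t0',0),('t3',0),('t7',.29),('t8',.4),('s0',0),('s5',0),('s7',.29),('s8',.4)]: plane(f,t)
E
```

```text
t0 n 6280 ang -0.0054 tilt y -0.0006 off 0.0086
t3 n 5859 ang -0.0052 tilt y -0.002 off 0.0085
t7 n 2804 ang 0.2776 tilt y -0.0012 off 0.0091
t8 n 2566 ang 0.387 tilt y -0.0009 off 0.0095
s0 n 2022 ang -0.0083 tilt y 0.0012 off 0.0077
s5 n 1972 ang -0.0062 tilt y 0.0011 off 0.0074
s7 n 1134 ang 0.2785 tilt y 0.0005 off 0.0078
s8 n 889 ang 0.3826 tilt y -0.0005 off 0.0087
```

```bash
python3 - <<'E'
from g import *
for cam in ['t','s']:
    D=[];Z=[]
    for f in dict(t=['t0','t3','t4','t7','t8'],s=['s0','s1','s5','s7','s8'])[cam]:
        c,W=cloud(f); im=c['image'].astype(int); r,g,b=im[...,0],im[...,1],im[...,2]
        d=hx-W[...,:2]@X; y=W[...,:2]@Y; z=W[...,2]-hz
        m=(g>1.5*r)&(g>1.3*b)&(g>40)&(c['depth']>0)&(d>-.01)&(d<.21)&(y>.17)&(y<.24)&(z>-.01)
        D.append(d[m]);Z.append(z[m])
    D=np.concatenate(D);Z=np.concatenate(Z); R=D*np.cos(.41)+Z*np.sin(.41); h=-D*np.sin(.41)+Z*np.cos(.41)
    for a in np.arange(0,.22,.02):
        k=(R>=a)&(R<a+.02); print(cam,a.round(2),k.sum(),'h med mm',(np.median(h[k])*1e3).round(2) if k.any() else '', 'p10/90',(np.percentile(h[k],[10,90])*1e3).round(1) if k.any() else '')
    for lo,hi in[(.01,.15),(.02,.14),(.165,.22),(.01,.22)]:
        k=(R>lo)&(R<hi)&(abs(h-np.median(h[(R>lo)&(R<hi)]))<.008); l=np.polyfit(R[k],h[k],1); print(lo,hi,'ang',.41+l[0].round(4), 'off',l[1].round(4))
E
```

```text
t 0.0 124 h med mm 8.7 p10/90 [ 3.3 13.3]
t 0.02 70 h med mm 8.52 p10/90 [ 5.5 11.1]
t 0.04 55 h med mm 8.9 p10/90 [ 5.4 10.9]
t 0.06 74 h med mm 7.97 p10/90 [ 4.9 11.5]
t 0.08 73 h med mm 7.68 p10/90 [ 3.3 11.1]
t 0.1 65 h med mm 8.29 p10/90 [ 4.7 10.8]
t 0.12 71 h med mm 7.33 p10/90 [ 3.4 11.3]
t 0.14 64 h med mm 7.48 p10/90 [ 4.  10.1]
t 0.16 149 h med mm 9.34 p10/90 [ 6.5 11.7]
t 0.18 181 h med mm 9.03 p10/90 [ 5.5 11.8]
t 0.2 179 h med mm 7.99 p10/90 [ 0.3 12. ]
0.01 0.15 ang 0.4023 off 0.0086
0.02 0.14 ang 0.39999999999999997 off 0.0088
0.165 0.22 ang 0.36939999999999995 off 0.0165
0.01 0.22 ang 0.41169999999999995 off 0.0081
s 0.0 58 h med mm 0.94 p10/90 [-4.9  7.1]
s 0.02 56 h med mm 5.78 p10/90 [1.6 8.4]
s 0.04 41 h med mm 4.71 p10/90 [1.8 7. ]
s 0.06 44 h med mm 3.17 p10/90 [-1.1  6.6]
s 0.08 46 h med mm 2.98 p10/90 [-0.6  7.1]
s 0.1 37 h med mm 3.18 p10/90 [-0.1  6.7]
s 0.12 30 h med mm 4.0 p10/90 [0.2 7.2]
s 0.14 13 h med mm 5.48 p10/90 [2.  6.7]
s 0.16 61 h med mm 5.43 p10/90 [-1.7  8.8]
s 0.18 94 h med mm 5.03 p10/90 [-1.5  8.6]
s 0.2 119 h med mm 3.65 p10/90 [-1.6  8.4]
0.01 0.15 ang 0.4063 off 0.004
0.02 0.14 ang 0.3993 off 0.0047
0.165 0.22 ang 0.3823 off 0.0096
0.01 0.22 ang 0.41159999999999997 off 0.0038
```

Emit:
drive_tool:
  rows:
    - [0.005,-0.0005,0.006,0,0]
    - [0.004,-0.0005,0.005,0,0]
    - [0,0,0,0,0]
    - [0,0,0,0,0]
    - [0,0,0,0,0]
    - [0,0,0,0,0]
    - [0,0,0,0,0]
    - [0,0,0,0,0]

```text
t: 12.9
position: [0.5648, -0.0233, 0.2137]
eef_rot: [0.75, 0.661, -0.003, -0.003]
contact_force: [-7.0, -2.1, -8.7]
grip_width: 0.0119
```

```bash
python3 - <<'E'
from g import *
s=state(); print(s['t'],s['position'],s['contact_force'],s['grip_width'],abs(s['joint_vel']).max())
for k in '9abc':
  snap('side','s'+k);snap('top','t'+k)
  plane('s'+k,.4);plane('t'+k,.4);go('t'+k)
crop('s9',200,190,300,260,7,'s9c')
E
```

```text
12.9 [ 0.56480187 -0.02327204  0.21369467] [-6.99825071 -2.10750248 -8.67262716] 0.011888872524555899 0.00224750589166669
s9 n 866 ang 0.3953 tilt y -0.0001 off 0.0087
t9 n 2535 ang 0.3997 tilt y -0.0009 off 0.0097
t9 green 214 slope ang 0.412 off 0.0093 | r200 n 57 ang 0.456 0.019 top80 0.468 Rrange 0.005 0.215
t9 red 60 slope ang 0.325 off 0.0262 | r200 n 42 ang 0.452 0.016 top80 0.467 Rrange 0.169 0.213
sa n 873 ang 0.3957 tilt y 0.0005 off 0.0087
ta n 2550 ang 0.3984 tilt y -0.0015 off 0.0098
ta green 214 slope ang 0.412 off 0.0089 | r200 n 62 ang 0.455 0.018 top80 0.469 Rrange 0.003 0.215
ta red 60 slope ang 0.352 off 0.0204 | r200 n 40 ang 0.451 0.013 top80 0.46 Rrange 0.169 0.212
sb n 867 ang 0.3957 tilt y 0.0005 off 0.0088
tb n 2549 ang 0.3991 tilt y 0.0002 off 0.0097
tb green 211 slope ang 0.414 off 0.0088 | r200 n 59 ang 0.454 0.019 top80 0.463 Rrange 0.003 0.216
tb red 59 slope ang 0.344 off 0.0225 | r200 n 42 ang 0.451 0.016 top80 0.462 Rrange 0.169 0.212
sc n 866 ang 0.3961 tilt y -0.0006 off 0.0087
tc n 2543 ang 0.3999 tilt y -0.0005 off 0.0096
tc green 213 slope ang 0.407 off 0.0096 | r200 n 59 ang 0.451 0.017 top80 0.466 Rrange 0.005 0.215
tc red 58 slope ang 0.349 off 0.021 | r200 n 41 ang 0.448 0.014 top80 0.464 Rrange 0.171 0.212
```

View pics/s9c.png

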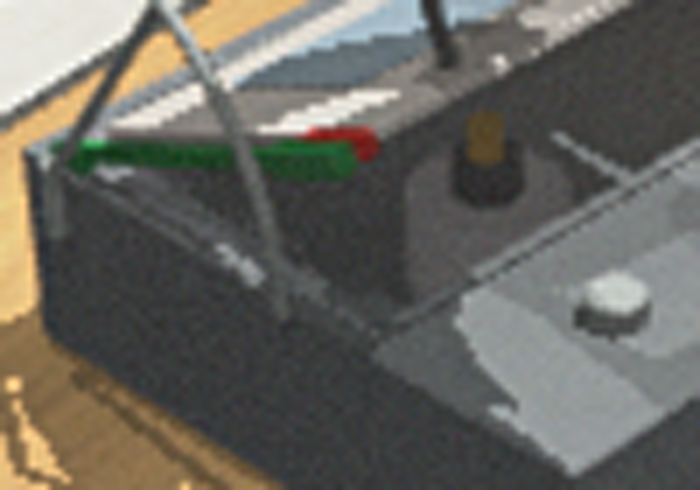

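View pics/s9.png

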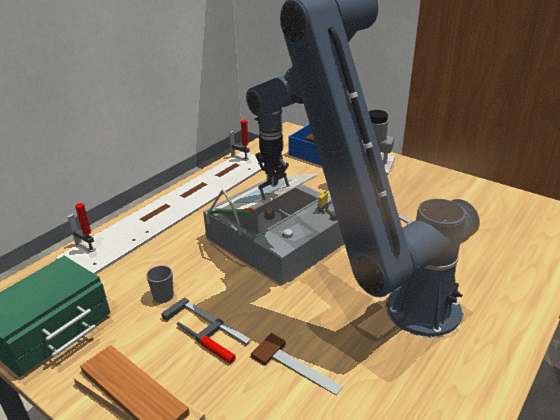

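View pics/t9.png

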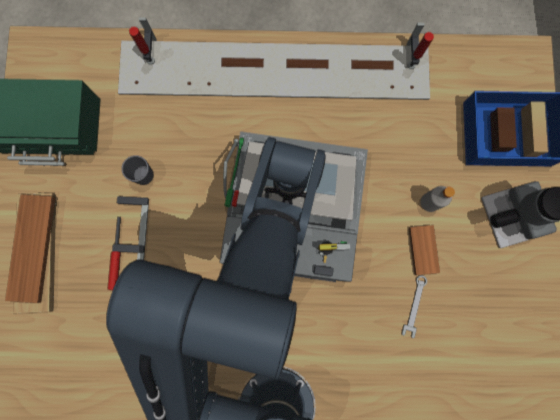

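The guard is level with the index: tip angles 0.451 (red) and 0.454 (green), and the plane fit gives 0.404 against about 0.406. It is still, so I hand in.

```bash
python3 -c "
from h import *
s=state();print(s['t'],s['position'],s['contact_force']);print(close_job())"
```

```text
13.3 [ 0.56479499 -0.02326491  0.21365662] [-6.93914471 -1.68662645 -9.37527874]
the job is handed in; nothing more can be done
None
```

The lock knob is turned past its detent, the guard is lifted level with the green index arm, and the gripper was holding it still when I handed the job in at 13.3 s.

- **Lock:** I turned the knob clockwise to about 1.37 rad and let go. It stayed there, and the wrist and top pictures showed the tongue aside over the deck, clear of the guard.
- **Guard:** I gripped the handle and lifted it along the hinge arc.
    - At the end the guard was at about 0.404 rad (plane fit, corrected for its shut reading), against about 0.406 for the index arm.
    - At the pointers, the top camera gave 0.451 (red) and 0.454 (green).
- **Holding:** joint speeds were near zero, and the force on the tool was about 12 N.
- **Bystanders:** the index arm's measured angle did not change, and nothing else on the bench looked moved in the last pictures.

**Disagreements:** the estimates of the index angle ranged from 0.40 to 0.42 depending on camera and method, so the match is good to about 0.01 rad. The slope of the small red block alone (0.33 to 0.35) was too noisy to use. The grip read about 12 mm on the 14 mm bar; the handle still followed the arm as expected.

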